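Clear the tester's cover and hold it open

ROBOT

A 6-joint arm with a two-finger parallel gripper is mounted at the origin on the work surface. World frame = base frame: x ahead of the robot, y to its left, z up, the work surface at z = 0. Lengths are in m, angles in rad, forces in N, time in s.
With the tool pointing down it reaches from about 0.25 to 0.775 m from the base axis. Payload 4 kg.
Tool frame: the origin (TCP) lies between the finger pads; the fingertips stand 14 mm ahead of it and the grasp point (between the pads) lies 5 mm behind it; z points along the fingers, y is the line along which they close (so a half turn about z gives the same grasp; the last joint's range is limited). The gripper opens to 94 mm and grips with 3 to 60 N. Pads are 16 mm wide; open, the fingers measure 119 mm over their backs; the gripper's body (75 mm by 177 mm) begins 78 mm behind the grasp point.
Start: joints at [1.191, 0.087, 1.371, -0, 1.684, -0.103], TCP at [0.15, 0.529, 0.22] pointing down, gripper open.
Joint ranges: [-3.1, 3.1], [-0.76, 2.03], [0.27, 2.55], [-1.08, 4.22], [0.17, 2.65], [-2.57, 2.57]. Speed limits (rad/s): [2.79, 2.79, 3.14, 3.14, 3.14, 3.14].

INTERFACE

Orientations are given as [roll, pitch, yaw] about the fixed x, y, z axes, in that order (R = Rz(yaw) Ry(pitch) Rx(roll)).
In Python, from bench import robot, snapshot gives the robot as it stands.
- The arm moves only by the tool carry_out, never from a script. Its argument "motion" is text: rows parted by semicolons, each of 4 numbers parted by spaces: the shift along the tool's x, y, z each as a share of 0.15 m, from -1 to 1, then the turn about the tool's z as a share of 180 degrees, from -1 to 1. A call has exactly 8 rows; each row is the pose to reach, as a shift and turn from the pose commanded when the call began, along the tool's axes at that moment, turning the shorter way round; what a row does not reach only later rows make up. A row lasts 1/10 s, in which the tool goes at most 50 mm and 8.59 degrees, less where a joint would pass 70% of its speed; a pose out of reach is approached as far as the arm can. A call with a number of a shift or a turn outside -1 to 1 is refused whole. A call with a gripper value outside its range is refused whole. "grip" is the opening, from -1 (shut) to 1 (fully open), set as the call begins (left out, the last holds). The fingers move at their own pace and stop on an object; the grip force is fixed at half the most. Time passes only in rows, so rows that repeat a pose let the fingers close, or fill a call up. It gives the time, the measured TCP pose, the force, the opening and the grip force at its end, in the units of the state.
- robot.get_obs(): the state, without advancing time (a new reading comes with each control period).
- snapshot(name): name is "scene" or "top"; returns a dict with "image" (420x560x3 uint8, red, green, blue), "fx", "fy", "cx", "cy" (pixels), "distortion" ([k1, k2, p1, p2, k3] as OpenCV has them; the pictures are not rectified), "pose" (4x4, takes a point from camera to world coordinates). Camera axes: x right, y up, looking along -z (the intrinsics and any distortion apply to the point x, -y, -z); pixel columns grow to the right and rows downward; lengths in m; the calibration is good to about 2 mm. A picture is of the moment at which its call begins. There is no depth.
- robot.close_job(): hands the job in; it is judged then, once.
The state is a dict: "time": time; "joint_positions": joint angles; "qvel": joint speeds; "joint_torque": joint torques, N m; "tool_pos": TCP position; "ee_rot": TCP orientation; "wrist_force": force on the tool from outside, world axes, zero at the start; "wrist_torque": the same for the moment, N m; "width": finger opening in m; "finger_force": force on a finger pad.
Only numpy, scipy, OpenCV 4.12 (cv2) and the standard library are available. Lean on these libraries where they do the work, as an engineer would, in place of code of your own. Each camera call takes 0.05 s, during which the arm holds its last target. There are 200 camera calls.

TASK

I need to change the board inside the tester. Use the scraper block to sweep the three metal offcuts off the tester's closed cover into the scrap tray at its side, without touching them with the hand or opening the cover before it is clear, and set the scraper gently back down on the bench. Then lift the cover and keep holding it open at 60 degrees for me: finish while still holding it, because it falls shut when let go, and leave the multimeter and the circuit board beside the tester where they are.

Things in the scene. Friction and masses are not known exactly. Their poses are not given: they have to be found in the camera images.
- tester: Board tester, a grey housing 165 (x) by 225 (y) mm with a flat hinged cover on top, fixed to the bench. Origin: centre of its underside, on the bench. Its x axis points from the handle side (towards the robot) to the hinge side, y to its left, z up. The closed cover is a flat black plate with an aluminium rim, 170 (x) by 250 (y) mm, top 95 mm above the bench, underside of the rim 67 mm; it overhangs the housing by 12 mm at either side.
- cover (a joint): Opening angle of the tester's cover in rad: 0 shut (as it starts), grows as the handle side rises; 60 degrees is 1.047; stop at 1.75. The cover weighs about 0.8 kg (2.5 to 4 N at the bar lifts it), has no spring or catch, and falls shut when let go.
- cover_bar (a point): Middle of the straight bar of the cover's bow handle: round dark steel bar 12 mm thick, 120 mm long, parallel to the tester's y axis, standing 50 mm out from the cover's front edge on a post at either end, with free space between bar and cover and below the bar. When shut it is 79 mm above the bench. It moves with the cover on a circle of radius 224 mm about the hinge line; turning with the cover, it can also turn between finger pads.
- cover_hinge (a point): Middle of the cover's hinge line, which runs along the tester's y axis at its far side, 67 mm above the bench.
- cover_top (a point): Centre of the cover's flat top face; moves with the cover. Its z axis is normal to the face.
- scraper_center (a point): Scraper block, standing on its foot: white plastic foot 130 (x) by 28 (y) by 14 mm high, above it a wooden grip 96 (x) by 24 (y) mm; 70 mm tall in all, 0.14 kg. The point is its centre, 35 mm above its underside; z up, x along its length. Sweep broadside, along its y. It starts standing on the bench to the left or to the right.
- offcut1_center (a point): Loose offcut of aluminium bar lying on the cover, 22 by 18 by 10 mm, 11 g; the point is its centre, 5 mm above its underside.
- offcut2_center (a point): Loose offcut of aluminium bar lying on the cover, 30 by 14 by 10 mm, 11 g; the point is its centre, 5 mm above its underside.
- offcut3_center (a point): Loose offcut of aluminium bar lying on the cover, 26 by 20 by 10 mm, 11 g; the point is its centre, 5 mm above its underside.
- tray: Open grey scrap tray, 150 (x) by 100 (y) mm, 50 mm high, walls 3 mm, fixed against the left or the right side of the tester; its near rim lies 5 mm inside the cover's edge, below it. Origin: centre of its underside, on the bench; axes parallel to the tester's.
- devboard: Small amber circuit board on four feet, 120 by 80 mm, 26 mm tall, beside the tester on the side opposite to the tray. Leave alone. Origin: centre of its underside.
- multimeter: Hand multimeter lying on its back, 170 by 80 mm, 46 mm tall, on the bench on the side where the scraper is not. Leave alone. Origin: centre of its underside.

How it is judged:
By the outcome, as a careful person would: the job done as asked, in the order asked, and still so for the second after the job is handed in, while the arm keeps its last pose, push and grip.
It also fails if it takes over 67 s, if anything falls off the work surface, if the arm or the gripper's body presses on something with over 40 N, if the wrist force passes 120 N, or if a joint passes its speed limit or range.

## Working session

There is one attempt and no reset: what is moved stays moved. The work goes in short steps, Python scripts to look and compute and a tool call to move; the robot and the scene stay as the last step left them, time stands still between calls to the robot, and variables do not carry over. Pictures are saved under pics/ and viewed, at most 10 in all, crops included, and the job is handed in when it is done.

Besides the shell and the picture viewer there is one more tool, called after "Request:" as a command line: name --argument value ..., lists and objects as JSON in quotes. carry_out: Moves the arm, as the interface text tells. Shift numbers are shares of 0.15 m and turn numbers shares of 180 degrees, none past 1 either way. Its arguments: {"type":"object","properties":{"motion":{"type":"string"},"grip":{"type":"number"}},"required":["motion"]}

```bash
mkdir -p pics; ls; cat > h.py <<'E'
import numpy as np, cv2, pickle
from bench import robot, snapshot
def snap(n,f):
    s=snapshot(n); pickle.dump(s,open(f'pics/{f}.pkl','wb')); cv2.imwrite(f'pics/{f}.png',s['image'][:,:,::-1]); return s
def load(f): return pickle.load(open(f'pics/{f}.pkl','rb'))
def K(s): return np.array([[s['fx'],0,s['cx']],[0,s['fy'],s['cy']],[0,0,1.]])
def pt(s,uv,z):
    p=cv2.undistortPoints(np.array(uv,float).reshape(-1,1,2),K(s),np.array(s['distortion'])).reshape(-1,2)
    d=np.c_[p[:,0],-p[:,1],-np.ones(len(p))]@s['pose'][:3,:3].T
    o=s['pose'][:3,3]; return o+d*((z-o[2])/d[:,2])[:,None]
E
python3 - <<'E'
from h import *
print(robot.get_obs())
for n in('top','scene'):
    s=snap(n,n+'0'); print(s['pose'].round(3).tolist(),s['fx'],s['distortion'])
    cv2.imwrite(f'pics/{n}0.png',cv2.resize(s['image'][:,:,::-1],(800,600),interpolation=cv2.INTER_CUBIC))
E
```

```text
pics
{'time': 0.0, 'joint_positions': array([ 1.19091366e+00,  8.79871964e-02,  1.37223972e+00,  3.60236697e-05,
        1.68360353e+00, -1.03097571e-01]), 'qvel': array([ 6.55990494e-05, -1.69200147e-03,  7.16602479e-04,  9.76103027e-04,
        7.52940208e-04,  3.18110795e-04]), 'joint_torque': array([ 6.74273961e-04, -3.40183210e+01, -3.02429223e+01,  7.18142116e-02,
        3.29610589e-02, -1.79742765e-04]), 'tool_pos': array([0.15009525, 0.52858859, 0.21829393]), 'ee_rot': array([-3.13937042e+00, -2.65916248e-04,  2.86481128e+00]), 'wrist_force': array([ 0.06064822, -0.08218829, -0.59238057]), 'wrist_torque': array([ 0.00085826,  0.01218406, -0.02508206]), 'finger_force': 0.0, 'width': 0.0940154909756061}
[[-0.026, 0.982, -0.186, 0.352], [-1.0, -0.026, 0.002, 0.011], [-0.003, 0.186, 0.983, 1.376], [0.0, 0.0, 0.0, 1.0]] 453.8511944375698 [-0.03481802  0.          0.          0.          0.        ]
[[0.022, -0.55, 0.835, 1.561], [1.0, 0.002, -0.025, -0.029], [0.012, 0.835, 0.55, 0.745], [0.0, 0.0, 0.0, 1.0]] 502.06646781683514 [0.0108683 0.        0.        0.        0.       ]
```

View pics/top0.png

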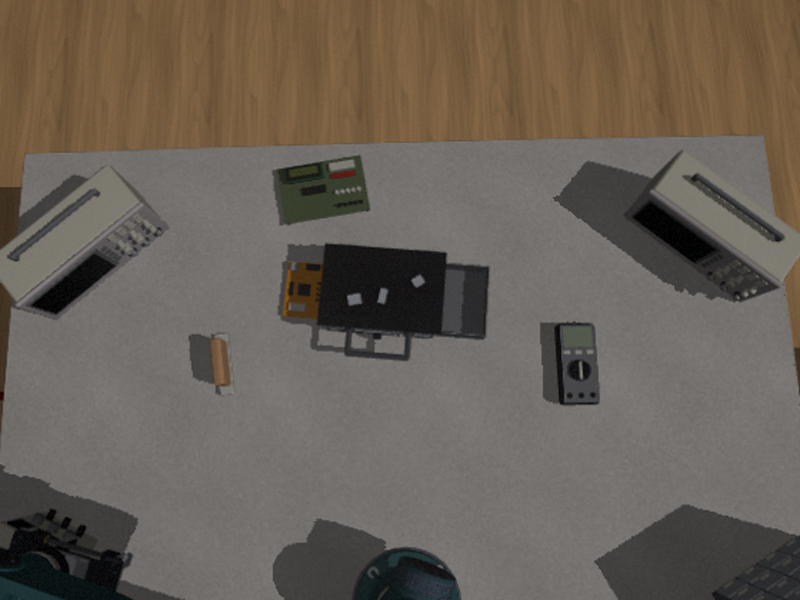

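View pics/scene0.png

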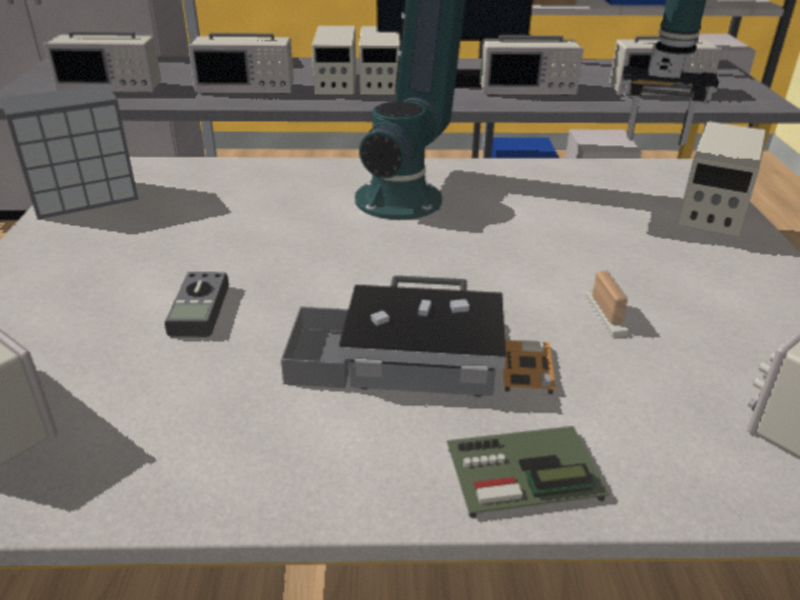

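Top view: the tester is at about (383,290), the tray to its right at (465,300), which is −y, and the scraper to the left at (222,365). The offcuts are at (354,299), (382,296) and (418,281). I'll enlarge to get accurate positions.

```bash
python3 - <<'E'
from h import *
s=load('top0');im=s['image'][:,:,::-1]
a=cv2.resize(im[165:285,195:355],(800,600),interpolation=cv2.INTER_CUBIC)
cv2.imwrite('pics/c1.png',cv2.convertScaleAbs(a,alpha=1.5))
b=cv2.resize(im[225:285,130:170],(400,600),interpolation=cv2.INTER_CUBIC)
s2=load('scene0')['image'][:,:,::-1]
c=cv2.resize(s2[185:240,408:445],(400,595),interpolation=cv2.INTER_CUBIC);c=np.vstack([c,c[:5]])
cv2.imwrite('pics/c2.png',cv2.convertScaleAbs(np.hstack([b,c]),alpha=1.3))
E
```

```text
(no output)
```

View pics/c1.png

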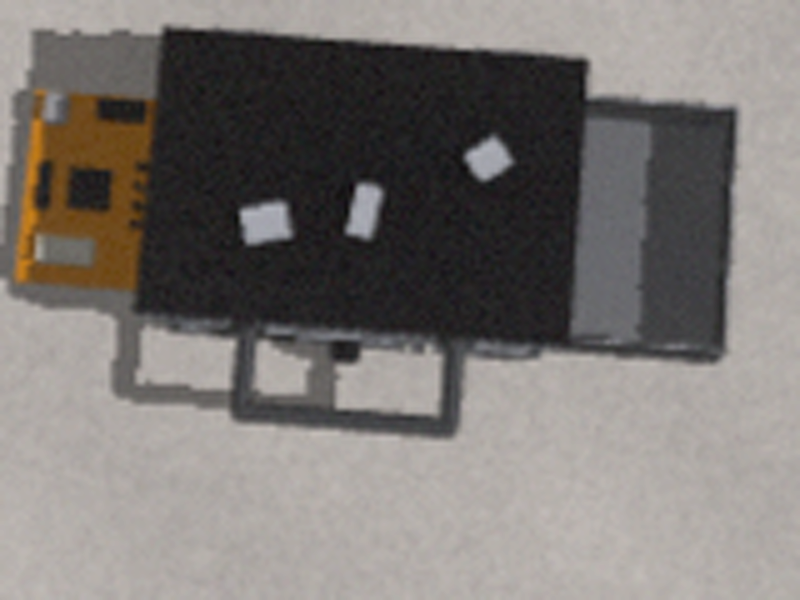

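View pics/c2.png

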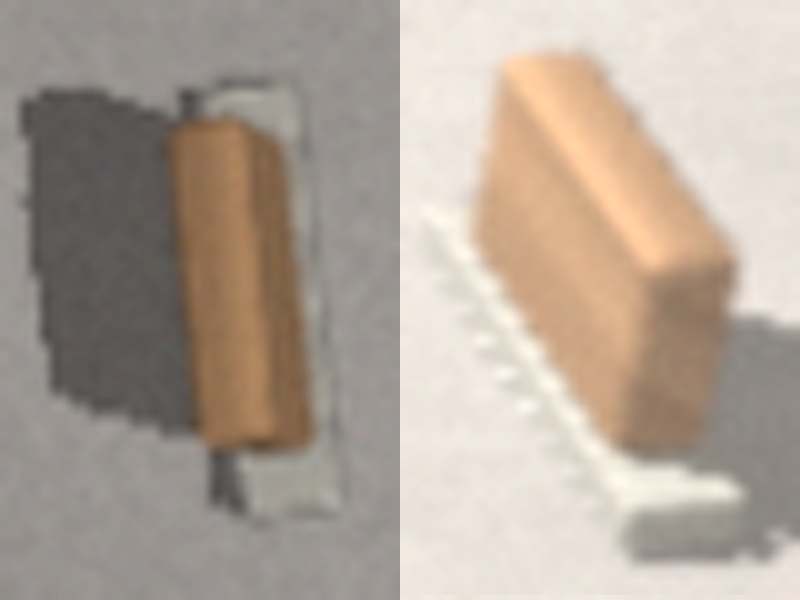

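c1 shows the cover corners at (163,28), (586,60), (570,343) and (138,312), with the bar running from (236,412) to (455,430). c2 shows the top of the scraper grip centred at about (222,284), tilted slightly.

```bash
cat >> h.py <<'E'
E
python3 - <<'E'
from h import *
s=load('top0')
f=lambda L,k,o:[((x+.5)/k-.5+o[0],(y+.5)/k-.5+o[1]) for x,y in L]
A=lambda L,z:pt(s,f(L,5,(195,165)),z)[:,:2].round(4)
B=lambda L,z:pt(s,f(L,10,(130,225)),z)[:,:2].round(4)
c=A([(163,28),(586,60),(570,343),(138,312)],.095); print('cover',c.tolist(),c.mean(0))
e=c[0]-c[1]; print('yaw of y edges',np.degrees(np.arctan2(-e[0],e[1])),np.linalg.norm(e)); e=c[3]-c[2]; print(np.degrees(np.arctan2(-e[0],e[1])),np.linalg.norm(e))
for e in(c[0]-c[3],c[1]-c[2]):print(np.degrees(np.arctan2(e[1],e[0])),np.linalg.norm(e))
b=A([(236,412),(455,430),(347,421)],.079);print('bar',b.tolist())
print('off',A([(267,222),(365,211),(489,158)],.105).tolist())
t=B([(172,128),(243,125),(268,440),(205,443)],.07);print('grip',t.tolist(),t.mean(0))
e=t[0]+t[1]-t[2]-t[3];print(np.degrees(np.arctan2(e[1],e[0])),np.linalg.norm(e)/2)
print('foot',B([(300,88),(342,503),(250,515)],.014).tolist())
print('tray far',A([(735,108),(721,357)],.05).tolist())
E
```

```text
cover [[0.723, 0.1465], [0.697, -0.1001], [0.5309, -0.0842], [0.5553, 0.1618]] [0.62655 0.031  ]
yaw of y edges -6.018681438385897 0.24796685262349077
-5.66446870734668 0.2472071196385735
-5.212911416614074 0.16839649640060803
-5.468004072142729 0.16685928203129716
bar [[0.4983, 0.1077], [0.4846, -0.0176], [0.4914, 0.0441]]
off [[0.6037, 0.0867], [0.6086, 0.0306], [0.6377, -0.0412]]
grip [[0.5345, 0.3847], [0.5349, 0.3639], [0.4435, 0.3547], [0.443, 0.3728]] [0.488975 0.369025]
6.580755625366937 0.0920565315444808
foot [[0.5536, 0.3619], [0.4281, 0.3468], [0.4252, 0.3744]]
tray far [[0.677, -0.1924], [0.5265, -0.1761]]
```

```bash
cat >> h.py <<'E'
from scipy.spatial.transform import Rotation as Ro
def plan(*targets, start=None):
    """targets (x,y,z,angle of tool y in deg); each row of output = end row of one call, tool down"""
    if start is None:
        o=robot.get_obs(); r=Ro.from_euler('xyz',o['ee_rot']).as_matrix()
        start=(*o['tool_pos'],np.degrees(np.arctan2(r[1,1],r[0,1])))
        print('at',np.round(start,4),'F',o['wrist_force'].round(1),'w',o['width'].round(4),'t',o['time'])
    for t in targets:
        a=np.radians(start[3]); y=np.array([np.cos(a),np.sin(a),0]); z=np.array([0,0,-1.]); x=np.cross(y,z)
        d=np.array(t[:3])-start[:3]; turn=(start[3]-t[3]+180)%360-180
        print(np.round([d@x/.15,d@y/.15,d@z/.15,turn/180],3)); start=t
U=np.array([np.cos(np.radians(-5.6)),np.sin(np.radians(-5.6))]);V=np.array([-U[1],U[0]]);C=np.array([.6265,.031])
def T(x,y): return tuple(C+x*U+y*V)
E
python3 - <<'E'
from h import *
plan((.27,.50,.2,96.7),(.41,.42,.17,96.7),(.489,.3685,.13,96.7))
E
```

```text
Traceback (most recent call last):
  File "h.py", line 17, in plan
    print('at',np.round(start,4),'F',o['wrist_force'].round(1),'w',o['width'].round(4),'t',o['time'])
                                                                   ^^^^^^^^^^^^^^^^
AttributeError: 'float' object has no attribute 'round'
```

```bash
sed -i "s/o\['width'\].round(4)/round(o['width'],4)/" h.py
python3 - <<'E'
from h import *
plan((.27,.50,.2,96.7),(.41,.42,.17,96.7),(.489,.3685,.13,96.7))
E
```

```text
at [ 0.1501  0.5286  0.2184 74.142 ] F [-0.9 -0.6  0. ] w 0.0939 t 0.1
[-0.821  0.035  0.123 -0.125]
[-0.865 -0.639  0.2    0.   ]
[-0.483 -0.402  0.267  0.   ]
```

Request:
carry_out --motion "-.2 .01 .03 -.03; -.4 .02 .06 -.06; -.6 .03 .09 -.09; -.82 .035 .123 -.125; -.82 .035 .123 -.125; -.82 .035 .123 -.125; -.82 .035 .123 -.125; -.82 .035 .123 -.125"

```text
time: 0.9
tool_pos: [0.2691, 0.501, 0.2013]
ee_rot: [3.141, 0.0, -3.025]
wrist_force: [-0.0, -0.2, 0.4]
width: 0.0936
finger_force: 0.0
```

Request:
carry_out --motion "-.14 -.1 .03 0; -.28 -.21 .06 0; -.43 -.32 .1 0; -.58 -.43 .14 0; -.72 -.54 .17 0; -.865 -.64 .2 0; -.865 -.64 .2 0; -.865 -.64 .2 0"

```text
time: 1.7
tool_pos: [0.4094, 0.4206, 0.1712]
ee_rot: [3.141, -0.001, -3.026]
wrist_force: [-0.4, 0.8, -0.5]
width: 0.0938
finger_force: 0.0
```

Request:
carry_out --motion "-.12 -.1 .06 0; -.24 -.2 .12 0; -.36 -.3 .2 0; -.483 -.4 .267 0; -.483 -.4 .267 0; -.483 -.4 .267 0; -.483 -.4 .267 0; -.483 -.4 .267 0" --grip 0.4

```text
time: 2.5
tool_pos: [0.4882, 0.3702, 0.1321]
ee_rot: [3.14, 0.001, -3.024]
wrist_force: [0.2, 0.8, -0.1]
width: 0.0657
finger_force: 0.0
```

```bash
python3 - <<'E'
from h import *
plan((.489,.3685,.045,96.7))
s=snap('top','top1');s2=snap('scene','scene1')
a=cv2.resize(s['image'][210:290,110:190,::-1],(400,400),interpolation=cv2.INTER_CUBIC)
b=cv2.resize(s2['image'][120:240,380:500,::-1],(400,400),interpolation=cv2.INTER_CUBIC)
cv2.imwrite('pics/c3.png',cv2.convertScaleAbs(np.hstack([a,b]),alpha=1.3))
E
```

```text
at [ 0.4882  0.3702  0.1321 96.7462] F [ 0.2  0.8 -0.1] w 0.0657 t 2.5
[-0.004 -0.012  0.581  0.   ]
```

View pics/c3.png

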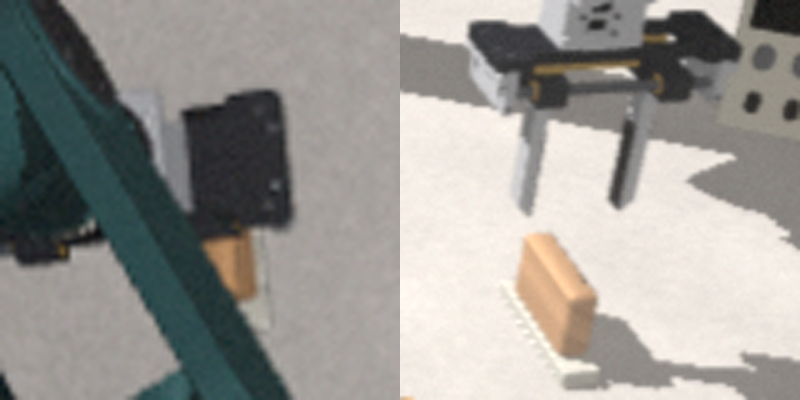

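The crops show the open fingers straddling the scraper grip, in line with it. Next I lower and grip.

Request:
carry_out --motion "0 -.01 .1 0; 0 -.01 .2 0; 0 -.01 .3 0; 0 -.01 .4 0; 0 -.01 .5 0; 0 -.01 .58 0; 0 -.01 .58 0; 0 -.01 .58 0"

```text
time: 3.4
tool_pos: [0.4891, 0.3675, 0.0437]
ee_rot: [-3.142, -0.0, -3.026]
wrist_force: [-0.4, 1.0, -0.1]
width: 0.0655
finger_force: 0.0
```

Request:
carry_out --motion "0 0 0 0; 0 0 0 0; 0 0 0 0; 0 0 0 0; 0 0 0 0; 0 0 0 0; 0 0 0 0; 0 0 0 0" --grip -1

```text
time: 4.2
tool_pos: [0.4893, 0.3679, 0.0445]
ee_rot: [3.141, 0.001, -3.026]
wrist_force: [-1.0, 0.6, 2.5]
width: 0.0237
finger_force: 30.0
```

```bash
python3 - <<'E'
from h import *
p=T(-.004,.101);print(p)
z=.162
plan((.489,.3685,z,96.7),(.53,.26,z,90),(*T(-.004,.13),z,84.4))
E
```

```text
(np.float64(0.6323749632757467), np.float64(0.13190829899720155))
at [4.89300e-01 3.67900e-01 4.45000e-02 9.66458e+01] F [-1.   0.6  2.5] w 0.0237 t 4.2
[ 0.002  0.004 -0.784 -0.   ]
[-0.187 -0.75   0.     0.037]
[-0.701 -0.662  0.     0.031]
```

Request:
carry_out --motion "0 0 -.1 0; 0 0 -.2 0; 0 0 -.35 0; 0 0 -.5 0; 0 0 -.65 0; 0 0 -.78 0; 0 0 -.78 0; 0 0 -.78 0"

```text
time: 5.0
tool_pos: [0.4894, 0.3674, 0.1618]
ee_rot: [3.141, 0.001, -3.026]
wrist_force: [-0.2, -0.2, -1.3]
width: 0.0242
finger_force: 30.0
```

Request:
carry_out --motion "-.03 -.12 0 .006; -.06 -.25 0 .012; -.1 -.4 0 .02; -.13 -.52 0 .026; -.16 -.64 0 .032; -.187 -.75 0 .037; -.187 -.75 0 .037; -.187 -.75 0 .037"

```text
time: 5.8
tool_pos: [0.5296, 0.2589, 0.1602]
ee_rot: [3.141, -0.002, 3.141]
wrist_force: [-0.9, -0.5, -1.3]
width: 0.0239
finger_force: 30.0
```

Request:
carry_out --motion "-.12 -.11 0 .005; -.24 -.22 0 .01; -.36 -.33 0 .015; -.48 -.44 0 .02; -.6 -.55 0 .026; -.7 -.66 0 .031; -.7 -.66 0 .031; -.7 -.66 0 .031"

```text
time: 6.6
tool_pos: [0.6348, 0.1603, 0.1606]
ee_rot: [3.141, -0.001, 3.044]
wrist_force: [-0.4, 0.4, -1.3]
width: 0.024
finger_force: 30.0
```

```bash
python3 - <<'E'
from h import *
plan((*T(-.004,.102),.148,84.4),(*T(-.004,.102),.1415,84.4))
s=snap('top','top2');s2=snap('scene','scene2')
a=cv2.resize(s['image'][165:285,195:355,::-1],(400,300),interpolation=cv2.INTER_CUBIC)
b=cv2.resize(s2['image'][150:270,230:390,::-1],(800,600),interpolation=cv2.INTER_CUBIC)
b[:225,:300]=a[:225,:300]
cv2.imwrite('pics/c4.png',cv2.convertScaleAbs(b,alpha=1.3))
E
```

```text
at [ 0.6348  0.1603  0.1606 84.4095] F [-0.4  0.4 -1.3] w 0.024 t 6.6
[-0.003 -0.183  0.084  0.   ]
[0.    0.    0.043 0.   ]
```

View pics/c4.png

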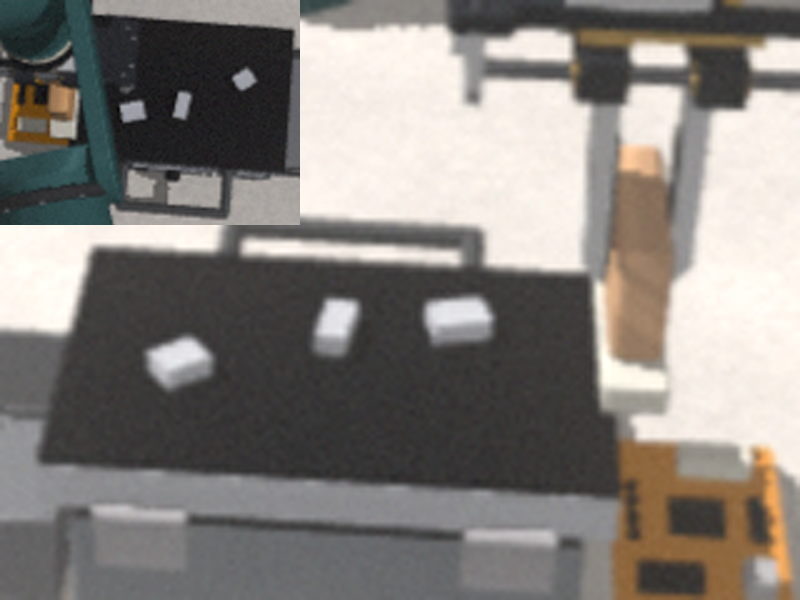

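The scene crop shows the scraper held upright beside the cover's left edge at (635,300), and all three offcuts lying untouched. I'll lower it behind them and then sweep.

Request:
carry_out --motion "0 -.06 0 0; 0 -.12 .0 0; 0 -.183 .0 0; 0 -.183 .03 0; 0 -.183 .06 0; 0 -.183 .09 0; 0 -.183 .115 0; 0 -.183 .115 0"

```text
time: 7.5
tool_pos: [0.6317, 0.1328, 0.1424]
ee_rot: [-3.141, -0.002, 3.044]
wrist_force: [-0.6, -0.1, -0.9]
width: 0.0241
finger_force: 30.0
```

```bash
python3 - <<'E'
from h import *
plan((*T(-.004,.102),.141,84.4),(*T(-.004,-.012),.141,84.4),(*T(-.004,-.128),.141,84.4))
E
```

```text
at [ 0.6317  0.1328  0.1424 84.4221] F [-0.6 -0.1 -0.9] w 0.0241 t 7.5
[-0.005  0.001  0.009  0.   ]
[ 0.   -0.76  0.    0.  ]
[ 0.    -0.773  0.     0.   ]
```

Request:
carry_out --motion "0 -.05 .006 0; 0 -.15 .006 0; 0 -.25 .006 0; 0 -.35 .006 0; 0 -.45 .006 0; 0 -.55 .006 0; 0 -.65 .006 0; 0 -.75 .006 0"

```text
time: 8.3
tool_pos: [0.6212, 0.0192, 0.1429]
ee_rot: [3.141, 0.0, 3.044]
wrist_force: [-0.1, 0.3, -1.2]
width: 0.0236
finger_force: 30.0
```

Request:
carry_out --motion "0 -.1 0 0; 0 -.2 0 0; 0 -.3 0 0; 0 -.4 0 0; 0 -.5 0 0; 0 -.6 0 0; 0 -.7 0 0; 0 -.78 0 0"

```text
time: 9.1
tool_pos: [0.6097, -0.0973, 0.1427]
ee_rot: [-3.141, -0.0, 3.043]
wrist_force: [0.2, 0.9, -0.9]
width: 0.024
finger_force: 30.0
```

```bash
python3 - <<'E'
from h import *
plan((*T(-.004,-.128),.165,84.4),(*T(-.004,.0),.165,84.4),(*T(-.004,.13),.165,84.4))
s2=snap('scene','scene3');s=snap('top','top3')
b=cv2.resize(s2['image'][150:280,190:363,::-1],(800,600),interpolation=cv2.INTER_CUBIC)
cv2.imwrite('pics/c5.png',cv2.convertScaleAbs(b,alpha=1.3))
E
```

```text
at [ 0.6097 -0.0973  0.1427 84.3702] F [ 0.2  0.9 -0.9] w 0.024 t 9.1
[-0.001  0.009 -0.148 -0.   ]
[-0.     0.853  0.     0.   ]
[-0.     0.867  0.     0.   ]
```

View pics/c5.png

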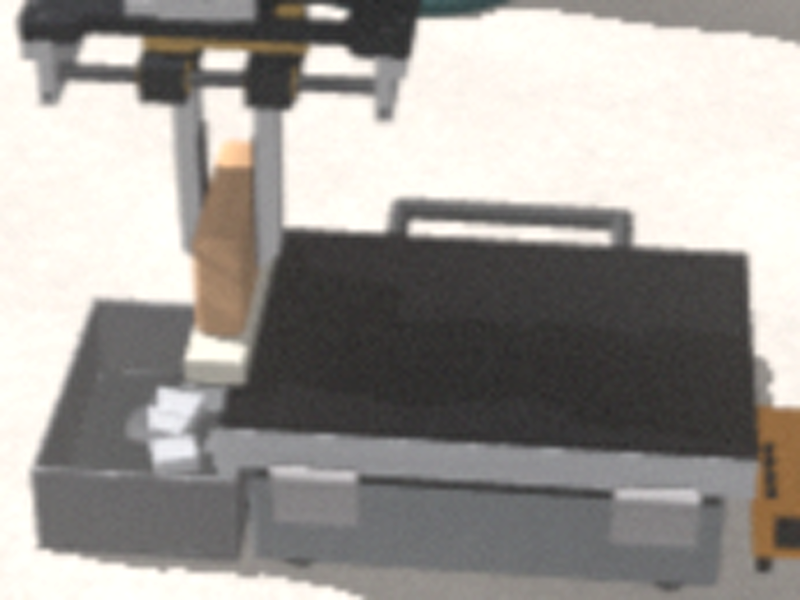

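The cover is clear, and the offcuts at about (180,405), (170,418) and (175,452) are dropping into the tray. Next I carry the scraper back.

Request:
carry_out --motion "0 0 0 0; 0 0 0 0; 0 0 -.05 0; 0 0 -.1 0; 0 0 -.15 0; 0 .2 -.15 0; 0 .4 -.15 0; 0 .6 -.15 0"

```text
time: 10.0
tool_pos: [0.6191, -0.0053, 0.1665]
ee_rot: [3.141, 0.002, 3.043]
wrist_force: [0.5, -0.4, -1.1]
width: 0.0238
finger_force: 30.0
```

Request:
carry_out --motion "0 .12 0 0; 0 .25 0 0; 0 .37 0 0; 0 .5 0 0; 0 .62 0 0; 0 .75 0 0; 0 .87 0 0; 0 1 0 0"

```text
time: 10.8
tool_pos: [0.6335, 0.1441, 0.1654]
ee_rot: [-3.141, 0.0, 3.043]
wrist_force: [0.3, 0.1, -1.5]
width: 0.0237
finger_force: 30.0
```

```bash
python3 - <<'E'
from h import *
plan((.56,.25,.165,90),(.489,.3685,.165,96.7),(.489,.3685,.06,96.7))
s2=snap('scene','scene4');s=snap('top','top4')
b=cv2.resize(s2['image'][200:280,190:270,::-1],(400,400),interpolation=cv2.INTER_CUBIC)
a=cv2.resize(s['image'][175:255,275:355,::-1],(400,400),interpolation=cv2.INTER_CUBIC)
cv2.imwrite('pics/c6.png',cv2.convertScaleAbs(np.hstack([b,a]),alpha=1.3))
E
```

```text
at [ 0.6335  0.1441  0.1654 84.3782] F [ 0.3  0.1 -1.5] w 0.0237 t 10.8
[ 0.557  0.655  0.003 -0.031]
[ 0.473  0.79   0.    -0.037]
[0.  0.  0.7 0. ]
```

View pics/c6.png

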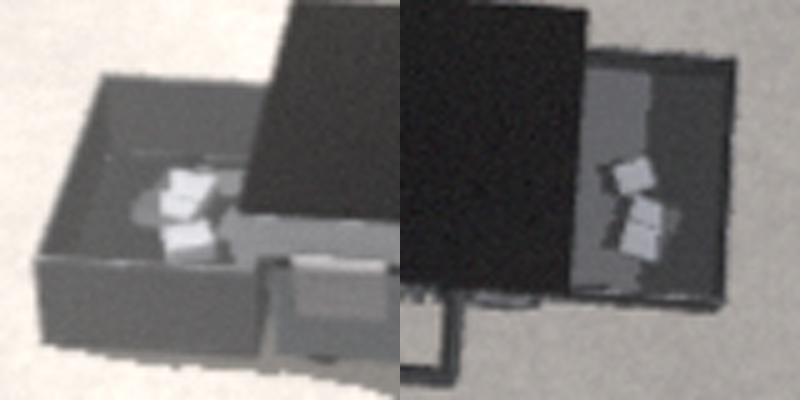

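Both views show all three offcuts resting in the tray: right half at (632,176), (645,212) and (640,240). Next I set the scraper back down.

Request:
carry_out --motion ".09 .11 0 -.005; .18 .22 0 -.01; .28 .33 0 -.015; .37 .44 0 -.02; .46 .55 0 -.026; .557 .655 0 -.031; .557 .655 0 -.031; .557 .655 0 -.031"

```text
time: 11.7
tool_pos: [0.56, 0.2484, 0.1655]
ee_rot: [-3.141, 0.001, 3.141]
wrist_force: [0.9, 0.7, -1.3]
width: 0.0241
finger_force: 30.0
```

Request:
carry_out --motion ".08 .13 0 -.006; .16 .26 0 -.012; .24 .39 0 -.018; .32 .52 0 -.024; .4 .65 0 -.03; .473 .79 0 -.037; .473 .79 0 -.037; .473 .79 0 -.037"

```text
time: 12.5
tool_pos: [0.4897, 0.3666, 0.1653]
ee_rot: [-3.14, 0.001, -3.027]
wrist_force: [-0.0, -0.6, -1.0]
width: 0.0238
finger_force: 30.0
```

Request:
carry_out --motion "0 0 .1 0; 0 0 .2 0; 0 0 .3 0; 0 0 .4 0; 0 0 .5 0; 0 0 .6 0; 0 0 .7 0; 0 0 .7 0"

```text
time: 13.3
tool_pos: [0.4871, 0.3665, 0.0568]
ee_rot: [-3.139, -0.005, -3.026]
wrist_force: [-0.4, 0.4, -2.9]
width: 0.0239
finger_force: 30.0
```

```bash
python3 - <<'E'
from h import *
plan((.489,.3685,.0445,96.7))
E
```

```text
at [4.871e-01 3.665e-01 5.680e-02 9.665e+01] F [-0.4  0.4 -2.9] w 0.0239 t 13.3
[-0.014  0.012  0.082 -0.   ]
```

Request:
carry_out --motion "0 0 .01 0; 0 0 .02 0; 0 0 .03 0; 0 0 .04 0; 0 0 .05 0; 0 0 .06 0; 0 0 .07 0; 0 0 .07 0"

```text
time: 14.1
tool_pos: [0.4887, 0.3674, 0.0495]
ee_rot: [-3.141, -0.001, -3.026]
wrist_force: [0.9, -1.0, -1.1]
width: 0.024
finger_force: 30.0
```

Request:
carry_out --motion "0 0 .005 0; 0 0 .01 0; 0 0 .015 0; 0 0 .02 0; 0 0 .024 0; 0 0 .027 0; 0 0 .03 0; 0 0 .03 0"

```text
time: 14.9
tool_pos: [0.4888, 0.3675, 0.0453]
ee_rot: [3.142, -0.0, -3.026]
wrist_force: [-0.6, 0.5, -1.5]
width: 0.0241
finger_force: 30.0
```

Request:
carry_out --motion "0 0 .003 0; 0 0 .006 0; 0 0 .009 0; 0 0 .012 0; 0 0 .012 0; 0 0 .012 0; 0 0 .012 0; 0 0 .012 0"

```text
time: 15.7
tool_pos: [0.4889, 0.3676, 0.0444]
ee_rot: [3.141, 0.0, -3.026]
wrist_force: [-3.6, -1.9, 5.3]
width: 0.0237
finger_force: 30.0
```

Contact with the bench shows as about +5 N. I'll open and rise.

Request:
carry_out --motion "0 0 0 0; 0 0 0 0; 0 0 0 0; 0 0 0 0; 0 0 0 0; 0 0 0 0; 0 0 0 0; 0 0 0 0" --grip 0.4

```text
time: 16.5
tool_pos: [0.4888, 0.3676, 0.0436]
ee_rot: [3.141, 0.0, -3.026]
wrist_force: [-0.6, -0.6, -0.5]
width: 0.0656
finger_force: 0.0
```

Request:
carry_out --motion "0 0 -.08 0; 0 0 -.18 0; 0 0 -.3 0; 0 0 -.42 0; 0 0 -.54 0; 0 0 -.66 0; 0 0 -.66 0; 0 0 -.66 0"

```text
time: 17.3
tool_pos: [0.4893, 0.3678, 0.1439]
ee_rot: [3.14, 0.002, -3.026]
wrist_force: [-1.4, 0.4, -0.3]
width: 0.0653
finger_force: 0.0
```

```bash
python3 - <<'E'
from h import *
B=T(-.135,0); print(B, T(.0887,0))
plan((.46,.25,.17,130),(.47,.12,.17,174.4),(*B,.15,174.4),(*B,.086,174.4))
E
```

```text
(np.float64(0.49214430100245277), np.float64(0.04417369146748518)) (np.float64(0.7147766703783884), np.float64(0.022344396791363443))
at [ 0.4893  0.3678  0.1439 96.6411] F [-1.4  0.4 -0.3] w 0.0653 t 17.3
[ 0.285 -0.757 -0.174 -0.185]
[ 0.506 -0.707  0.    -0.247]
[ 0.489 -0.196  0.133  0.   ]
[0.    0.    0.427 0.   ]
```

The last joint works out as j6 ≈ j1 − angle, so 174° would be out of range. I'll use −5.6° instead.

```bash
python3 - <<'E'
from h import *
B=T(-.135,0)
plan((.46,.25,.17,40),(.47,.12,.17,-5.6),(*B,.15,-5.6),(*B,.082,-5.6))
E
```

```text
at [ 0.4893  0.3678  0.1439 96.6411] F [-1.4  0.4 -0.3] w 0.0653 t 17.3
[ 0.285 -0.757 -0.174  0.315]
[-0.707 -0.506  0.     0.253]
[-0.489  0.196  0.133  0.   ]
[0.    0.    0.453 0.   ]
```

Request:
carry_out --motion ".03 -.09 -.08 .04; .07 -.19 -.12 .08; .1 -.28 -.174 .12; .14 -.38 -.174 .16; .18 -.47 -.174 .2; .21 -.57 -.174 .24; .25 -.66 -.174 .28; .285 -.757 -.174 .315" --grip -0.05

```text
time: 18.1
tool_pos: [0.4586, 0.2489, 0.1672]
ee_rot: [-3.139, -0.001, 2.263]
wrist_force: [-0.4, 0.8, -0.3]
width: 0.0448
finger_force: 0.0
```

Request:
carry_out --motion "-.1 -.07 0 .04; -.2 -.14 0 .08; -.3 -.21 0 .12; -.4 -.28 0 .16; -.5 -.35 0 .2; -.6 -.43 0 .24; -.707 -.506 0 .253; -.707 -.506 0 .253"

```text
time: 18.9
tool_pos: [0.4689, 0.118, 0.1675]
ee_rot: [-3.14, 0.001, 1.47]
wrist_force: [-0.4, 0.4, -0.3]
width: 0.0442
finger_force: 0.0
```

```bash
python3 - <<'E'
from h import *
B=T(-.135,0)
plan((*B,.15,-5.6),(*B,.075,-5.6))
E
```

```text
at [ 0.4689  0.118   0.1675 -5.7619] F [-0.4  0.4 -0.3] w 0.0442 t 18.9
[-0.474  0.204  0.117 -0.001]
[0.  0.  0.5 0. ]
```

Request:
carry_out --motion "-.1 .04 .02 0; -.2 .08 .05 0; -.3 .12 .08 0; -.4 .17 .11 0; -.474 .204 .117 0; -.474 .204 .117 0; -.474 .204 .117 0; -.474 .204 .117 0"

```text
time: 19.7
tool_pos: [0.4928, 0.0467, 0.1513]
ee_rot: [3.141, -0.001, 1.474]
wrist_force: [-0.5, 0.5, -0.0]
width: 0.0447
finger_force: 0.0
```

```bash
python3 - <<'E'
from h import *
B=T(-.135,0)
plan((*B,.075,-5.6))
s2=snap('scene','scene5');s=snap('top','top5')
b=cv2.resize(s2['image'][130:250,220:380,::-1],(800,600),interpolation=cv2.INTER_CUBIC)
a=cv2.resize(s['image'][220:285,130:195,::-1],(260,260),interpolation=cv2.INTER_CUBIC)
b[:260,:260]=a
cv2.imwrite('pics/c7.png',cv2.convertScaleAbs(b,alpha=1.3))
E
```

```text
at [ 0.4928  0.0467  0.1513 -5.5476] F [-0.5  0.5 -0. ] w 0.0447 t 19.7
[-0.018 -0.003  0.508  0.   ]
```

View pics/c7.png

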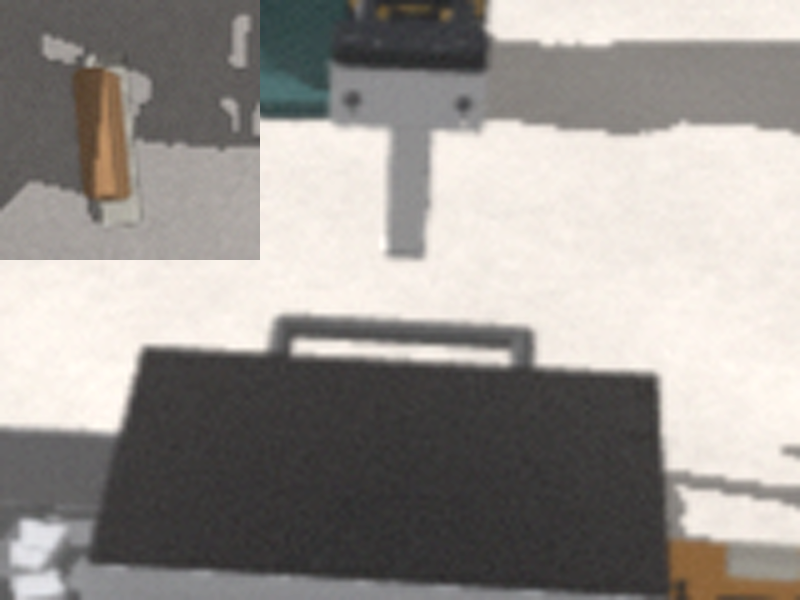

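The scraper stands on the bench (inset), the cover is clear, and the finger is centred above the bar at (405,255), which spans 275 to 530. Descending.

Request:
carry_out --motion "-.018 0 .1 0; -.018 0 .2 0; -.018 0 .3 0; -.018 0 .38 0; -.018 0 .44 0; -.018 0 .48 0; -.018 0 .505 0; -.018 0 .505 0"

```text
time: 20.6
tool_pos: [0.4925, 0.0433, 0.0751]
ee_rot: [-3.141, -0.0, 1.473]
wrist_force: [0.2, -0.5, -0.1]
width: 0.0444
finger_force: 0.0
```

Request:
carry_out --motion "0 0 0 0; 0 0 0 0; 0 0 0 0; 0 0 0 0; 0 0 0 0; 0 0 0 0; 0 0 0 0; 0 0 0 0" --grip -1

```text
time: 21.4
tool_pos: [0.4912, 0.0435, 0.0755]
ee_rot: [-3.138, 0.0, 1.473]
wrist_force: [-5.8, 0.8, 3.6]
width: 0.011
finger_force: 30.0
```

```bash
python3 - <<'E'
from h import *
plan()
r=.224;a0=np.arcsin(.012/r)
P=lambda d:np.array([-r*np.cos(a0+np.radians(d)),r*np.sin(a0+np.radians(d))])
for ds in((0,3,6,9,12,15,18,20,20),(20,23,26,29,32,35,38,40,40),(40,43,46,49,52,55,58,60,60)):
    print('; '.join('0 %.3f %.3f 0'%((P(d)-P(ds[0]))[0]/.15,-(P(d)-P(ds[0]))[1]/.15) for d in ds[1:]))
print(P(60)-P(0))
E
```

```text
at [ 0.4912  0.0435  0.0755 -5.5976] F [-5.8  0.8  3.6] w 0.011 t 21.4
0 0.006 -0.078 0; 0 0.017 -0.155 0; 0 0.031 -0.232 0; 0 0.049 -0.308 0; 0 0.072 -0.383 0; 0 0.098 -0.457 0; 0 0.117 -0.505 0; 0 0.117 -0.505 0
0 0.033 -0.071 0; 0 0.069 -0.140 0; 0 0.108 -0.208 0; 0 0.152 -0.273 0; 0 0.198 -0.336 0; 0 0.248 -0.396 0; 0 0.283 -0.435 0; 0 0.283 -0.435 0
0 0.055 -0.056 0; 0 0.113 -0.108 0; 0 0.173 -0.158 0; 0 0.236 -0.205 0; 0 0.301 -0.248 0; 0 0.369 -0.287 0; 0 0.415 -0.312 0; 0 0.415 -0.312 0
[0.12223148 0.18771113]
```

Request:
carry_out --motion "0 .006 -.078 0; 0 .017 -.155 0; 0 .031 -.232 0; 0 .049 -.308 0; 0 .072 -.383 0; 0 .098 -.457 0; 0 .117 -.505 0; 0 .117 -.505 0"

```text
time: 22.2
tool_pos: [0.5087, 0.0416, 0.153]
ee_rot: [-3.138, 0.0, 1.473]
wrist_force: [-9.4, -0.3, -0.2]
width: 0.0112
finger_force: 30.0
```

```bash
python3 - <<'E'
from h import *
o=robot.get_obs();print(o['tool_pos'],o['wrist_force'],o['wrist_torque'],o['width'],o['finger_force'])
E
```

```text
[0.50866239 0.04159917 0.15300027] [-9.36535234 -0.32514328 -0.18719377] [-0.02449952  1.84075629 -0.06244182] 0.011157112196997197 30.007777512073517
```

Request:
carry_out --motion "0 .03 -.071 0; 0 .06 -.14 0; 0 .1 -.208 0; 0 .144 -.273 0; 0 .19 -.336 0; 0 .24 -.396 0; 0 .275 -.435 0; 0 .275 -.435 0"

```text
time: 23.0
tool_pos: [0.5507, 0.0372, 0.22]
ee_rot: [3.141, 0.001, 1.473]
wrist_force: [-8.1, 0.2, 4.1]
width: 0.0111
finger_force: 30.0
```

Request:
carry_out --motion "0 .055 -.056 0; 0 .113 -.108 0; 0 .173 -.158 0; 0 .236 -.205 0; 0 .301 -.248 0; 0 .369 -.287 0; 0 .415 -.312 0; 0 .415 -.312 0"

```text
time: 23.8
tool_pos: [0.6143, 0.0305, 0.2686]
ee_rot: [3.135, 0.001, 1.472]
wrist_force: [-5.7, -1.2, 7.3]
width: 0.0111
finger_force: 30.0
```

```bash
python3 - <<'E'
from h import *
plan()
p=robot.get_obs()['tool_pos']; 
d=p-np.array([.4912,.0435,.0755]); dx=d[:2]@U; dz=d[2]; print(dx,dz)
r=.224;a0=np.arcsin(.012/r); h=np.array([r*np.cos(a0),-.012])
v=np.array([dx,dz])-h; print('angle',np.degrees(np.arctan2(v[1],-v[0])-a0),'r',np.hypot(*v))
s2=snap('scene','scene6');s=snap('top','top6')
b=cv2.resize(s2['image'][100:280,190:430,::-1],(800,600),interpolation=cv2.INTER_CUBIC)
cv2.imwrite('pics/c8.png',cv2.convertScaleAbs(b,alpha=1.3))
E
```

```text
at [ 0.6143  0.0305  0.2686 -5.6534] F [-5.7 -1.2  7.3] w 0.0111 t 23.8
0.1238276412968176 0.19305590593021937
angle 60.96563448964927 r 0.22807473925071994
```

View pics/c8.png

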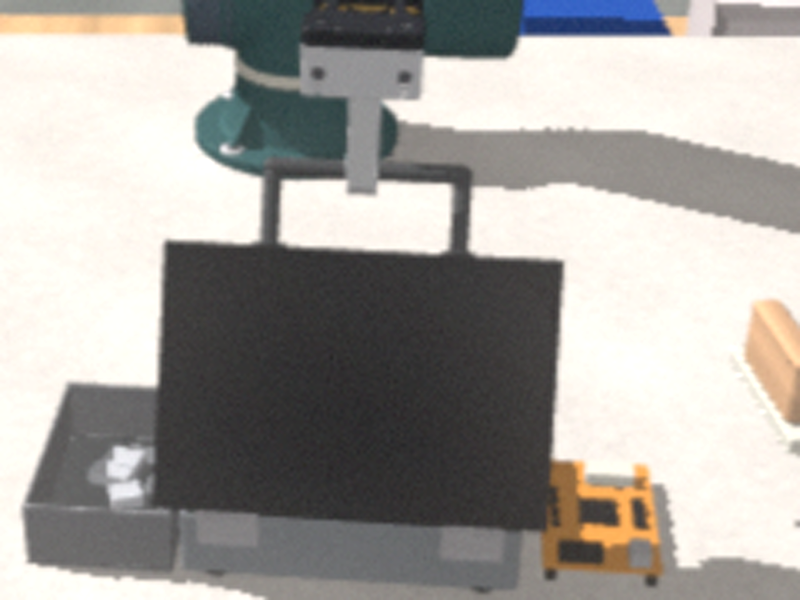

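The scene view shows the cover held open with the bar at (365,175), and the scraper, circuit board and offcuts undisturbed. I'll check the angle from the top camera by projecting the cover's front edge at candidate angles.

```bash
python3 - <<'E'
from h import *
def proj(s,P):
    T=np.linalg.inv(s['pose']); c=P@T[:3,:3].T+T[:3,3]; c=c*[1,-1,-1]
    return cv2.projectPoints(c,np.zeros(3),np.zeros(3),K(s),np.array(s['distortion']))[0].reshape(-1,2)
def prof(s,ang,ys):
    g=cv2.cvtColor(s['image'],cv2.COLOR_RGB2GRAY).astype(np.float32); out=[]
    hx=.0887
    for d in ang:
        t=np.radians(d); L,H=.1737,.028   # top front edge relative to hinge
        x=hx-L*np.cos(t)+H*np.sin(t); z=.067+L*np.sin(t)+H*np.cos(t)
        P=np.array([[*T(x,y),z] for y in ys]); q=proj(s,P).astype(np.float32)
        out.append(cv2.remap(g,q[:,:1],q[:,1:],cv2.INTER_LINEAR).mean())
    return np.round(out).astype(int)
s=load('top6')
a=np.arange(50,71,1)
for r in((-.118,-.085),(-.08,-.065),(.085,.118)): print(r,list(zip(a,prof(s,a,np.linspace(*r,15)))))
E
```

```text
(-0.118, -0.085) [(np.int64(50), np.int64(46)), (np.int64(51), np.int64(70)), (np.int64(52), np.int64(109)), (np.int64(53), np.int64(116)), (np.int64(54), np.int64(116)), (np.int64(55), np.int64(118)), (np.int64(56), np.int64(119)), (np.int64(57), np.int64(118)), (np.int64(58), np.int64(98)), (np.int64(59), np.int64(44)), (np.int64(60), np.int64(23)), (np.int64(61), np.int64(21)), (np.int64(62), np.int64(20)), (np.int64(63), np.int64(20)), (np.int64(64), np.int64(19)), (np.int64(65), np.int64(20)), (np.int64(66), np.int64(21)), (np.int64(67), np.int64(22)), (np.int64(68), np.int64(23)), (np.int64(69), np.int64(24)), (np.int64(70), np.int64(26))]
(-0.08, -0.065) [(np.int64(50), np.int64(38)), (np.int64(51), np.int64(56)), (np.int64(52), np.int64(91)), (np.int64(53), np.int64(96)), (np.int64(54), np.int64(95)), (np.int64(55), np.int64(95)), (np.int64(56), np.int64(97)), (np.int64(57), np.int64(98)), (np.int64(58), np.int64(92)), (np.int64(59), np.int64(51)), (np.int64(60), np.int64(32)), (np.int64(61), np.int64(28)), (np.int64(62), np.int64(28)), (np.int64(63), np.int64(28)), (np.int64(64), np.int64(27)), (np.int64(65), np.int64(28)), (np.int64(66), np.int64(28)), (np.int64(67), np.int64(27)), (np.int64(68), np.int64(28)), (np.int64(69), np.int64(29)), (np.int64(70), np.int64(29))]
(0.085, 0.118) [(np.int64(50), np.int64(50)), (np.int64(51), np.int64(47)), (np.int64(52), np.int64(56)), (np.int64(53), np.int64(59)), (np.int64(54), np.int64(61)), (np.int64(55), np.int64(65)), (np.int64(56), np.int64(65)), (np.int64(57), np.int64(61)), (np.int64(58), np.int64(59)), (np.int64(59), np.int64(48)), (np.int64(60), np.int64(39)), (np.int64(61), np.int64(39)), (np.int64(62), np.int64(38)), (np.int64(63), np.int64(39)), (np.int64(64), np.int64(40)), (np.int64(65), np.int64(42)), (np.int64(66), np.int64(45)), (np.int64(67), np.int64(48)), (np.int64(68), np.int64(51)), (np.int64(69), np.int64(53)), (np.int64(70), np.int64(57))]
```

The camera puts the angle at about 59° and the arm position at about 60.4°, so the cover is at 60° to within about a degree. Handing in.

```bash
python3 - <<'E'
from h import *
o=robot.get_obs();print(o['tool_pos'],o['qvel'].round(3),o['finger_force'],o['width'])
print(robot.close_job())
E
```

```text
[0.61385773 0.03055634 0.26826171] [ 0.001 -0.004  0.01  -0.002 -0.002 -0.001] 29.999826550483704 0.010964816352626174
the job is handed in; nothing more can be done
None
```

The job is handed in: all three offcuts are in the scrap tray, the scraper is back on the bench, and the arm is holding the cover open at about 60° (estimates 59–60.4°). The multimeter and circuit board were left alone.

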